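# Gauge a tablet punch, go and no-go, and rack it

### The arm

A 6-joint arm with a two-finger parallel gripper is mounted at the origin on a cart in front of the work surface, level with it; the furniture and walls round the work are solid. World frame = base frame: x ahead of the robot, y to its left, z up, the work surface at z = 0. Lengths are in m, angles in degrees, forces in N, time in s.
With the tool pointing down it reaches from about 0.275 to 0.85 m from the base axis. Payload 5.2 kg.
Tool frame: the origin (TCP) lies on the mounting face of the last link; the fingertips stand 173 mm ahead of it and the grasp point (between the pads) lies 155 mm ahead of it; z points along the fingers, y is the line along which they close (so a half turn about z gives the same grasp; the last joint's range is limited). The gripper opens to 85 mm and grips with 20 to 120 N. Pads are 22 mm wide; open, the fingers measure 114 mm over their backs; the gripper's body (76 mm by 85 mm) begins 54 mm behind the grasp point. The pads swing forward as they close: fully open they stand 13 mm farther back than shut.
Start: joints at [-85.187, 14.817, 87.949, -0, 77.235, -11.62], TCP at [0.156, -0.528, 0.405] pointing down, gripper open.
Joint ranges: [-179.93, 179.93], [-52.35, 119.4], [10.71, 147.94], [-69.91, 249.91], [12.55, 155.21], [-178.61, 178.61]. Speed limits (degrees/s): [147.25, 147.25, 180, 180, 180, 180].

### API

Orientations are given as a 3x3 rotation matrix whose columns are the frame's x, y, z axes.
In Python, from plant import sensors, cams, ticket gives the robot as it stands.
- The arm moves only by the tool carry_out, never from a script. Its argument "increments" is a list that holds one entry, the list of rows, each a list of 4 numbers: the shift along the tool's x, y, z in m, then the turn about the tool's z in degrees. A call has 1 to 12 rows; each row shifts and turns the commanded pose from where the row before left it, along the tool's axes as they then stand; what a row does not reach is not made up. A row lasts 1/8 s, in which the tool goes at most 62.5 mm and 10.7 degrees, less where a joint would pass 70% of its speed; a pose out of reach is approached as far as the arm can. A call with a gripper value outside its range is refused whole. "claw" is the gripper command: -1 is shut, 1 is fully open, values between are in proportion, set as the call begins (left out, the last holds). The fingers move at their own pace and stop on an object; "grip_force" is the grip in N (left out, the last holds). Time passes only in rows, so rows that do not move let the fingers close. It gives the time, the measured TCP pose, the force, the opening and the grip force at its end, in the units of the state.
- sensors.sense(): the state, without advancing time (a new reading comes with each control period).
- cams.snapshot(name): name is "side" or "top"; returns the picture (420x560x3 uint8, blue, green, red); there is no depth.
- cams.get_calibration(name): a dict with "mtx" (3x3 intrinsics, pixels), "rvec" (rotation vector, rad) and "tvec" (3), from world to camera coordinates, as OpenCV has them. Camera axes: x right, y down, z forward; pixel columns grow to the right and rows downward; lengths in m; the calibration is good to about 2 mm. A picture is of the moment at which its call begins. get_calibration takes no time and is no camera call.
- ticket.hand_in(): hands the job in; it is judged then, once.
The state is a dict: "time_s": time; "joint_positions": joint angles; "joint_velocities": joint speeds; "tau": joint torques, N m; "ee_pos": TCP position; "orientation": TCP orientation; "contact_force": force on the tool from outside, world axes, zero at the start; "ft_torque": the same for the moment, N m; "finger_gap": finger opening in m; "gripper_force": force on a finger pad.
Only numpy, scipy, OpenCV 4.12 (cv2) and the standard library are available. Lean on these libraries where they do the work, as an engineer would, in place of code of your own. Each camera call takes 0.05 s, during which the arm holds its last target. There are 200 camera calls.

### The job

Check the tablet-press punch that stands on the steel tray in the snap gauge: keeping it upright, push its barrel through the go gap at the mouth and on against the no-go gap with the red marks, which must stop it; press it squarely on both no-go anvils with about 8 N for a good half second, and never load the gauge with more than 20 N. Then draw it back out and set it down upright on the bottom of the empty well of the blue rack before you let go. Leave everything else as it is.

Things in the scene. Friction and masses are not known exactly. Their poses are not given: they have to be found in the camera images.
- punch_centre (a point): middle of the punch to be checked: a turned steel part 120 mm tall, about 0.2 kg, standing head down. The point lies on its axis, 60 mm above its underside; z points up along the axis. Grip the barrel 72 to 92 mm above the underside, so that the part below is free for the gauge
- go_gap (a point): where the middle of the go gap should be, 62 mm up, 45 mm before nogo_gap. The frame is clamped through slots and may really sit up to 3 mm off along x and along y: find it by feel. Steel anvils with white marks, 20.4 mm apart along y, lands from x = -7 to 7 mm, a flared lead-in before them (34 mm wide at x = -18 mm), behind them a pocket 24 mm wide, x = 7 to 45 mm
- nogo_gap (a point): where the middle of the entrance edge of the no-go gap should be, 62 mm up, axes as the gauge; shifted with the frame like go_gap (up to 3 mm along x and y). Steel anvils with red marks, 16 mm apart along y, from x = 0 to 16 mm. A good 19 mm barrel bears on both with its axis about 5 mm before the edge; off-centre it meets one only and is pushed sideways. Some 5 to 10 N per mm of drive
- free_well (a point): centre of the floor of the empty well in the blue plastic rack (66 x 176 x 28 mm, three wells in a row along y of this frame, 55 mm apart). The well is round, 29 mm wide with a small chamfer and 16 mm deep; the rack's top is 16 mm above this point. The other two wells, at y = -55 and -110 mm, hold checked punches
- punch: the punch to be checked; origin at the middle of its underside, z up. From the underside: head 26 mm diameter, 0 to 10 mm; neck 13.6 mm, to 20 mm; barrel 19.0 mm diameter, 24 to 92 mm; thinner stem and tip, 13 mm diameter or less, to 120 mm
- gauge: stand of the snap gauge, foot screwed down; origin on the worktop below nogo_gap, axes as there. On it sits the gauge: a level green steel C-frame 15 mm thick, 82 mm wide, middle 62 mm and highest point 77 mm above the worktop. The mouth opens to -x (roughly to the robot); the part is pushed along +x. Below the frame all is free up to x = 30 mm, where the foot begins
- checked_1: checked punch like the other, standing in the middle well; origin at the middle of its underside
- checked_2: checked punch in the end well; origin at the middle of its underside
- tweezers: steel tweezers lying on the tray, 131 mm long, 8 mm high; origin at the middle of the underside
- tray: stainless tray 124 x 224 x 19 mm, fixed, floor 2 mm thick; origin at the middle of the underside
- label_roll: white label roll, 70 mm wide, 36 mm high; origin at the middle of the underside
- amber_bottle: amber bottle with black cap, 48 mm wide, 100 mm high; origin at the middle of the underside
- red_jar: small white jar with red lid, 45 mm wide, 40 mm high; origin at the middle of the underside
- timer: white kitchen timer, 66 x 66 x 19 mm; origin at the middle of the underside
There are look-alikes about, which are no part of the job. Leave any pink look-alike of the punch alone.

How it is judged:
By the outcome, as a careful person would: the job done as asked, in the order asked, and still so for the second after the job is handed in, with the robot touching nothing.
It also fails if it takes over 72 s, if anything falls off the work surface, if the arm or the gripper's body presses on something with over 40 N, if the wrist force passes 120 N, or if a joint passes its speed limit or range.

## Working session

There is one attempt and no reset: what is moved stays moved. The work goes in short steps, Python scripts to look and compute and a tool call to move; the robot and the scene stay as the last step left them, time stands still between calls to the robot, and variables do not carry over. Pictures are saved under pics/ and viewed, at most 12 in all, crops included, and the job is handed in when it is done.

Besides the shell and the picture viewer there is one more tool, called by a JSON object that holds its "name" and its "arguments", one argument or row to a line. carry_out: Moves the arm, as the interface text tells. Its arguments: {"type":"object","properties":{"increments":{"type":"array","items":{"type":"array","items":{"type":"array","items":{"type":"number"}}}},"claw":{"type":"number"},"grip_force":{"type":"number"}},"required":["increments"]}

```bash
ls; mkdir -p pics; python3 - <<'E'
from plant import sensors,cams,ticket
import cv2,numpy as np
s=sensors.sense(); print(s['time_s'],s['ee_pos'],s['orientation'],s['finger_gap'])
for n in('top','side'):
    cv2.imwrite(f'pics/{n}0.png',cams.snapshot(n)); c=cams.get_calibration(n); R=cv2.Rodrigues(np.array(c['rvec']))[0]
    print(n,c['mtx'],-R.T@np.array(c['tvec']).ravel(),R[2])
E
```

```text
pics
0.0 [ 0.15558508 -0.52730289  0.4038677 ] [[ 9.59151511e-01  2.82892822e-01 -1.74495521e-04]
 [ 2.82892656e-01 -9.59149812e-01  1.83959444e-03]
 [ 3.53040718e-04 -1.81381329e-03 -9.99998293e-01]] 0.08560219706100074
top [[459.68885688   0.         275.32250453]
 [  0.         459.68885688 209.99814855]
 [  0.           0.           1.        ]] [ 0.4722948  -0.01848428  1.43192516] [ 0.05299814 -0.00625083 -0.99857505]
side [[531.98249621   0.         287.11608124]
 [  0.         531.98249621 218.24829128]
 [  0.           0.           1.        ]] [-0.10493637 -0.97129444  0.64021709] [ 0.51277885  0.73180527 -0.44890856]
```

View pics/top0.png

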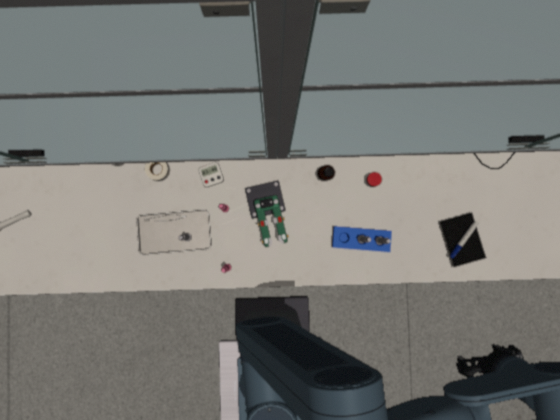

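View pics/side0.png

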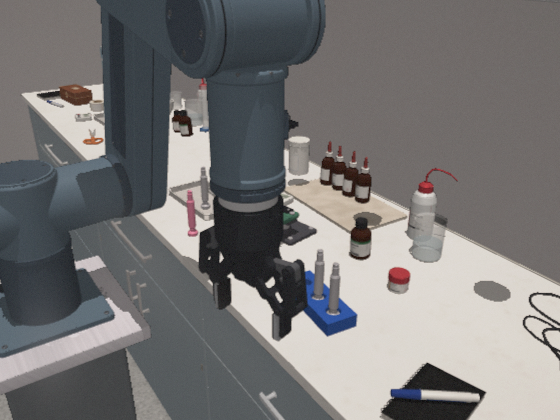

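The top view shows the tray at (174,232) with a grey punch at about (185,237). There are two pink look-alikes at (223,207) and (226,267). The green gauge is at (268,220), with its mouth facing down the image. The blue rack is at (362,239), and its empty well is at about (344,238). The grey upright part on the tray fits the description of the punch, so I'll enlarge the view to confirm it.

```bash
cat > h.py <<'E'
from plant import sensors,cams,ticket
import cv2,numpy as np
def cal(n):
    c=cams.get_calibration(n); return c['mtx'],cv2.Rodrigues(np.array(c['rvec']))[0],np.array(c['tvec']).ravel()
def ray(n,u,v):
    K,R,t=cal(n); d=R.T@np.linalg.inv(K)@np.array([u,v,1.]); return -R.T@t,d
def onz(n,u,v,z):
    o,d=ray(n,u,v); return (o+d*(z-o[2])/d[2])[:2]
def proj(n,p):
    K,R,t=cal(n); q=K@(R@np.array(p,float)+t); return q[:2]/q[2]
E
python3 - <<'E'
import cv2
a=cv2.imread('pics/top0.png')
b=cv2.resize(a[165:280,130:290],None,fx=5,fy=5,interpolation=cv2.INTER_CUBIC)
cv2.imwrite('pics/c1.png',b)
c=cv2.resize(a[215:260,320:400],None,fx=8,fy=8,interpolation=cv2.INTER_CUBIC)
cv2.imwrite('pics/c2.png',c)
E
```

```text
(no output)
```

View pics/c1.png

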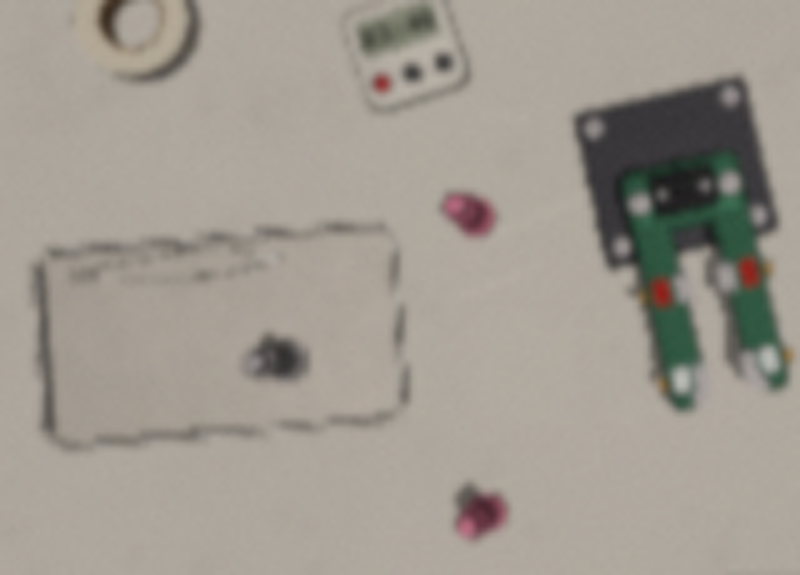

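View pics/c2.png

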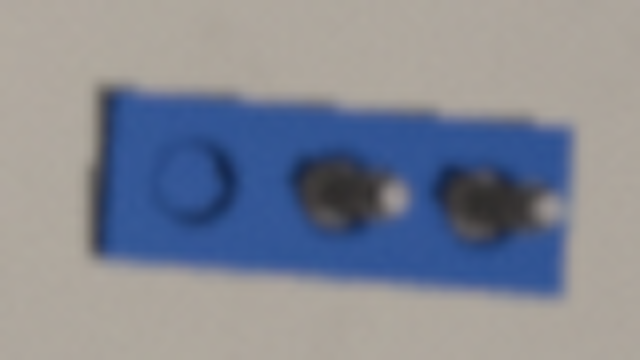

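The enlarged crop confirms it. The only grey punch stands on the tray, with its tip at about (181,237) and its head at about (188,237); the two pink ones are decoys. The white marks are at about (266,241) and (284,237), and the red ones at about (262,223) and (279,219). The second crop puts the empty well at (344,237.5), the rack's left end. Next I'll measure these.

```bash
python3 - <<'E'
from h import *
a=cv2.imread('pics/top0.png'); f=8
def cen(m,box):
    x0,y0,x1,y1=box; mm=np.zeros_like(m); mm[y0:y1,x0:x1]=m[y0:y1,x0:x1]
    ys,xs=np.nonzero(mm); return xs.mean(),ys.mean(),len(xs)
hsv=cv2.cvtColor(a,cv2.COLOR_BGR2HSV)
b=cv2.inRange(hsv,(100,120,60),(130,255,255)); b[:,:325]=0;b[:,398:]=0
cs,_=cv2.findContours(b,0,2); c=max(cs,key=cv2.contourArea)
P=np.array([onz('top',*p[0],.028) for p in c],np.float32)
r=cv2.minAreaRect(P); print('rack',r, cv2.boxPoints(r).tolist())
print('well px floor/top',onz('top',344.25,237.6,.028),onz('top',344.25,237.6,.012))
g=cv2.resize(a[165:280,230:300],None,fx=f,fy=f,interpolation=cv2.INTER_CUBIC);H=cv2.cvtColor(g,cv2.COLOR_BGR2HSV)
for nm,m in(('red',cv2.inRange(H,(0,130,90),(8,255,255))|cv2.inRange(H,(172,130,90),(180,255,255))),('white',cv2.inRange(g,(195,195,195),(255,255,255)))):
    n,l,st,ce=cv2.connectedComponentsWithStats(m)
    for i in range(1,n):
        if st[i,4]>60:
            u,v=(ce[i]+.5)/f-.5+[230,165]; print(nm,st[i,4],u,v,onz('top',u,v,.077))
# tray & punch
print('punch tip',onz('top',181,237.2,.122),'head',onz('top',188,237,.01))
s=cv2.imread('pics/side0.png')
cv2.imwrite('pics/s1.png',cv2.resize(s[150:260,160:320],None,fx=5,fy=5,interpolation=cv2.INTER_CUBIC))
E
```

```text
rack ((0.45135068893432617, -0.28661048412323), (0.17442229390144348, 0.06023792922496796), 83.50630950927734) [[0.41156190633773804, -0.3698558509349823], [0.47141337394714355, -0.37666836380958557], [0.4911394715309143, -0.20336511731147766], [0.4312880039215088, -0.1965526044368744]]
well px floor/top [ 0.45619521 -0.23490823] [ 0.45601173 -0.23737473]
red 1078 279.36920222634507 218.95442949907235 [ 0.5174119  -0.03809149]
red 1037 261.73161764705884 223.06900916104146 [0.50685563 0.01423576]
punch tip [0.47249604 0.24360802] head [0.47247449 0.24443857]
```

View pics/s1.png

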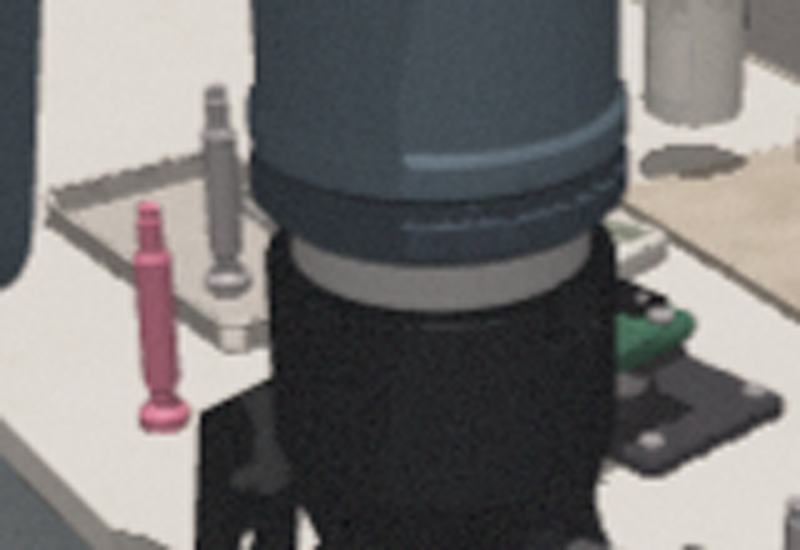

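The side crop shows the grey punch in the tray, with its tip at about (203,168) and its head at about (205,206). The pink one to its left is the decoy. I'll cross-check by projecting the position into the side view, find the white marks, and plan the first move.

```bash
cat >> h.py <<'E'
def tool(p,yang=None):
    s=sensors.sense(); R=np.array(s['orientation']); e=np.array(s['ee_pos'])
    cur=np.degrees(np.arctan2(R[1,1],R[0,1])); 
    print('t',round(s['time_s'],2),'pos',e.round(4),'yang',cur.round(2),'dtool mm',(R.T@(np.array(p)-e)*1e3).round(2),'turn',None if yang is None else -((yang-cur+180)%360-180),'F',np.round(s['contact_force'],1),'gap',round(s['finger_gap'],4),round(s['gripper_force'],1))
E
python3 - <<'E'
from h import *
a=cv2.imread('pics/top0.png')
x,y=.4725,.244
print(proj('side',(x,y,.122)),proj('side',(x,y,.007)),proj('top',(x,y,.122)),proj('top',(x,y,.002)))
for u,v in((266.2,240.6),(283.6,236.6),(261.73,223.07),(279.37,218.95)): print(onz('top',u,v,.0695),onz('top',u,v,.077))
print('pinks',onz('top',224,209,.0),onz('top',226,268,0))
tool((x,y,.404),11.4)
E
```

```text
[203.54459643 167.47217182] [206.00120891 206.44852998] [180.86193491 237.20279593] [188.61840351 236.97330717]
[0.45483041 0.00270036] [0.45492655 0.00258374]
[ 0.465073   -0.04910667] [ 0.46511275 -0.04893809]
[0.50704414 0.01442175] [0.50685285 0.01424061]
[ 0.5176747  -0.03820279] [ 0.51742489 -0.03809424]
pinks [0.55621952 0.13241957] [0.37307717 0.13069385]
t 0.1 pos [ 0.1556 -0.5273  0.404 ] yang -73.57 dtool mm [ 522.14 -650.2     1.18] turn -84.96918332143957 F [-0.9  0.5 -0.1] gap 0.0852 0.0
```

{"name": "carry_out", "arguments": {
  "increments": [
    [[0.0373,-0.0464,0,0],[0.0373,-0.0464,0,0],[0.0373,-0.0464,0,0],[0.0373,-0.0464,0,0],[0.0373,-0.0464,0,0],[0.0373,-0.0464,0,0],[0.0373,-0.0464,0,0],[0.0373,-0.0464,0,0],[0.0373,-0.0464,0,0],[0.0373,-0.0464,0,0],[0.0373,-0.0464,0,0],[0.0373,-0.0464,0,0]]
  ],
  "claw": 1
}}

```text
time_s: 1.6
ee_pos: [0.4276, 0.1353, 0.4046]
orientation: [[0.959, 0.283, 0.0], [0.283, -0.959, -0.0], [0.0, 0.0, -1.0]]
contact_force: [1.6, -0.6, 0.2]
finger_gap: 0.0853
gripper_force: 0.0
```

{"name": "carry_out", "arguments": {
  "increments": [
    [[0.0373,-0.0464,0,0],[0.0373,-0.0464,0,0],[0,0,0,-10.62],[0,0,0,-10.62],[0,0,0,-10.62],[0,0,0,-10.62],[0,0,0,-10.62],[0,0,0,-10.62],[0,0,0,-10.62],[0,0,0,-10.62]]
  ]
}}

```text
time_s: 2.85
ee_pos: [0.4726, 0.2432, 0.4042]
orientation: [[-0.204, 0.979, -0.001], [0.979, 0.204, -0.0], [-0.0, -0.001, -1.0]]
contact_force: [-0.1, 0.8, 0.6]
finger_gap: 0.0854
gripper_force: 0.0
```

```bash
python3 -c "
from h import *
tool((.4725,.244,.246),11.5)
a=cams.snapshot('side'); b=cams.snapshot('top'); cv2.imwrite('pics/s2f.png',a);cv2.imwrite('pics/t2f.png',b)
"
```

```text
t 2.85 pos [0.4726 0.2432 0.4042] yang 11.74 dtool mm [  0.8    0.25 158.23] turn 0.2441637492085249 F [-0.1  0.8  0.6] gap 0.0854 0.0
```

{"name": "carry_out", "arguments": {
  "increments": [
    [[0.0008,0.0002,0.03,0],[0,0,0.035,0],[0,0,0.035,0],[0,0,0.03,0],[0,0,0.02,0],[0,0,0.008,0],[0,0,0,0]]
  ]
}}

```text
time_s: 3.82
ee_pos: [0.4727, 0.2441, 0.2465]
orientation: [[-0.196, 0.981, -0.001], [0.981, 0.196, -0.0], [-0.0, -0.001, -1.0]]
contact_force: [0.9, 0.5, 0.5]
finger_gap: 0.0855
gripper_force: 0.0
```

{"name": "carry_out", "arguments": {
  "increments": [
    [[0,0,0,0],[0,0,0,0],[0,0,0,0],[0,0,0,0],[0,0,0,0],[0,0,0,0],[0,0,0,0],[0,0,0,0]]
  ],
  "claw": -1,
  "grip_force": 80
}}

```text
time_s: 4.82
ee_pos: [0.4731, 0.2442, 0.2474]
orientation: [[-0.197, 0.98, 0.001], [0.98, 0.197, 0.0], [0.0, 0.001, -1.0]]
contact_force: [-0.1, 0.3, 5.2]
finger_gap: 0.0165
gripper_force: 78.3
```

```bash
python3 -c "
from h import *
tool((.4725,.244,.266),11.5)
a=cams.snapshot('side'); cv2.imwrite('pics/s3.png',cv2.resize(a[120:270,150:350],None,fx=4,fy=4,interpolation=cv2.INTER_CUBIC))
"
```

```text
t 4.83 pos [0.4731 0.2442 0.2474] yang 11.39 dtool mm [ -0.04  -0.59 -18.63] turn -0.11020267332142453 F [-0.1  0.3  5.2] gap 0.0165 78.3
```

View pics/s3.png

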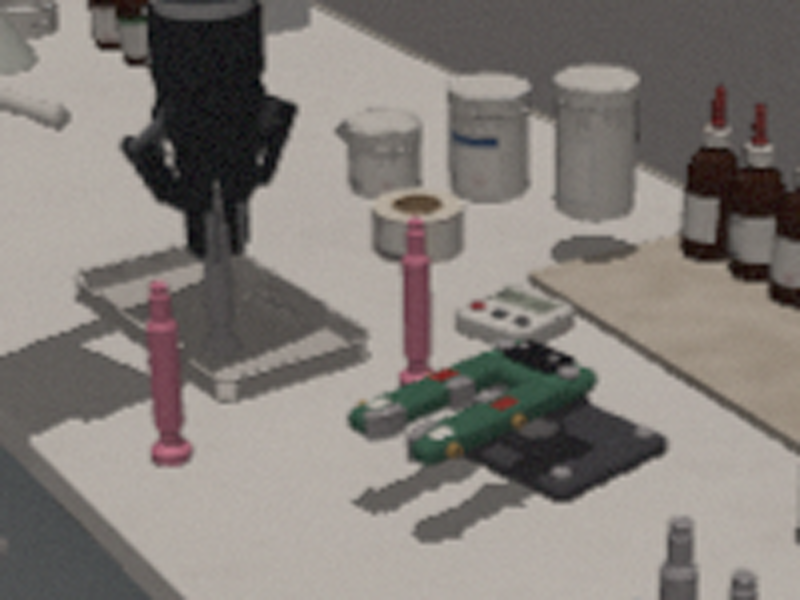

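The picture shows the gripper on the upright grey punch, fingertips about 69 mm up its barrel, with the gauge free of obstructions. I'll lift and carry it to a point before the mouth.

```bash
python3 -c "
from h import *
tool((.4208,-.0312,.2474),11.6)
import sys
for n,f in(('side','s2f'),):
    pass
"
```

```text
t 4.88 pos [0.4731 0.2442 0.2474] yang 11.39 dtool mm [-2.5960e+02 -1.0565e+02 -2.1000e-01] turn -0.20935895220142697 F [-0.5  0.5  5.8] gap 0.016 78.3
```

{"name": "carry_out", "arguments": {
  "increments": [
    [[0,0,-0.02,0],[0,0,-0.03,0],[0,0,-0.03,0],[0,0,0,0]]
  ]
}}

```text
time_s: 5.38
ee_pos: [0.4733, 0.2443, 0.3282]
orientation: [[-0.198, 0.98, 0.004], [0.98, 0.198, 0.001], [0.0, 0.004, -1.0]]
contact_force: [0.2, -0.1, -2.4]
finger_gap: 0.016
gripper_force: 78.4
```

{"name": "carry_out", "arguments": {
  "increments": [
    [[-0.037,-0.015,0,-0.2],[-0.037,-0.015,0,0],[-0.037,-0.015,0,0],[-0.037,-0.015,0,0],[-0.037,-0.015,0,0],[-0.037,-0.015,0,0],[-0.0376,-0.0156,0,0],[0,0,0.03,0],[0,0,0.025,0],[0,0,0.012,0],[0,0,0,0],[0,0,0,0]]
  ]
}}

```text
time_s: 6.88
ee_pos: [0.4217, -0.0314, 0.2601]
orientation: [[-0.201, 0.98, 0.001], [0.98, 0.201, -0.0], [-0.0, 0.001, -1.0]]
contact_force: [0.3, -0.5, -1.4]
finger_gap: 0.0156
gripper_force: 78.7
```

```bash
python3 -c "
from h import *
tool((.46,-.0232,.2614),11.6)
a=cams.snapshot('side'); b=cams.snapshot('top'); cv2.imwrite('pics/s4f.png',a)
A=cv2.resize(a[150:270,210:320],None,fx=5,fy=5,interpolation=cv2.INTER_CUBIC)
B=cv2.resize(b[200:260,250:300],None,fx=5,fy=5,interpolation=cv2.INTER_CUBIC)
C=np.zeros((600,800,3),np.uint8);C[:A.shape[0],:A.shape[1]]=A;C[:B.shape[0],A.shape[1]:A.shape[1]+B.shape[1]]=B
cv2.imwrite('pics/s4.png',C)
"
```

```text
t 6.88 pos [ 0.4217 -0.0314  0.2601] yang 11.62 dtool mm [ 0.28 39.18 -1.26] turn 0.015261757754757355 F [ 0.3 -0.5 -1.4] gap 0.0156 78.7
```

View pics/s4.png

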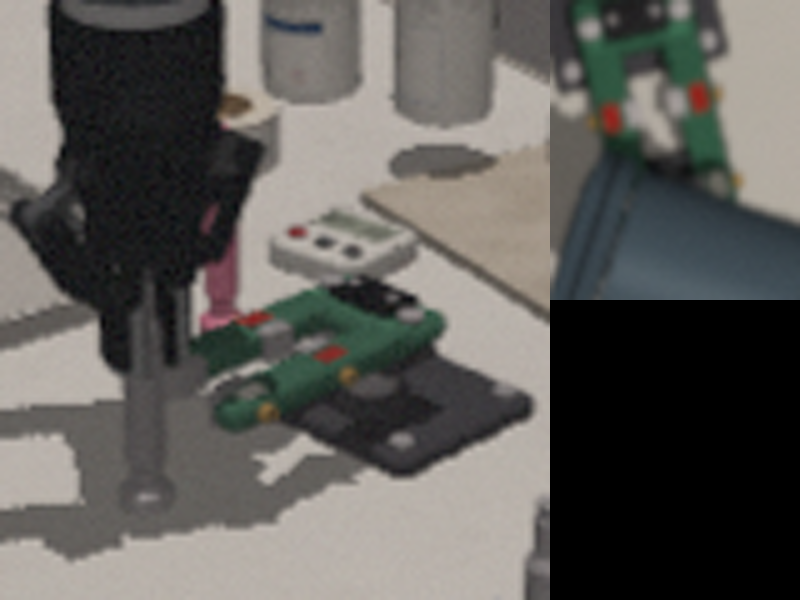

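The picture shows the held punch upright before the gauge mouth, underside near crop (145,505), with the fingertips above the frame. Now I'll advance in small steps and watch the force.

{"name": "carry_out", "arguments": {
  "increments": [
    [[0,0.007,0,0],[0,0.007,0,0],[0,0.006,0,0],[0,0.003,0,0],[0,0.0,0,0],[0,0,0,0]]
  ]
}}

```text
time_s: 7.72
ee_pos: [0.4437, -0.0267, 0.2596]
orientation: [[-0.201, 0.98, -0.0], [0.98, 0.201, 0.0], [0.0, -0.0, -1.0]]
contact_force: [-0.2, 0.8, -1.3]
finger_gap: 0.0158
gripper_force: 78.7
```

{"name": "carry_out", "arguments": {
  "increments": [
    [[0,0.001,0,0],[0,0.001,0,0],[0,0,0,0]]
  ]
}}

```text
time_s: 8.1
ee_pos: [0.4459, -0.0264, 0.2597]
orientation: [[-0.201, 0.98, 0.0], [0.98, 0.201, 0.0], [-0.0, 0.0, -1.0]]
contact_force: [0.6, -0.1, -1.8]
finger_gap: 0.016
gripper_force: 78.7
```

{"name": "carry_out", "arguments": {
  "increments": [
    [[0,0.001,0,0],[0,0.001,0,0],[0,0,0,0]]
  ]
}}

```text
time_s: 8.48
ee_pos: [0.4479, -0.026, 0.2597]
orientation: [[-0.201, 0.98, -0.0], [0.98, 0.201, -0.0], [-0.0, -0.0, -1.0]]
contact_force: [0.9, -0.5, -2.5]
finger_gap: 0.0159
gripper_force: 78.7
```

{"name": "carry_out", "arguments": {
  "increments": [
    [[0,0.001,0,0],[0,0.001,0,0],[0,0,0,0]]
  ]
}}

```text
time_s: 8.85
ee_pos: [0.4492, -0.0258, 0.2594]
orientation: [[-0.201, 0.98, -0.002], [0.98, 0.201, -0.0], [-0.0, -0.002, -1.0]]
contact_force: [-3.4, -2.9, -1.4]
finger_gap: 0.0159
gripper_force: 78.7
```

{"name": "carry_out", "arguments": {
  "increments": [
    [[0,0.001,0,0],[0,0.001,0,0],[0,0,0,0]]
  ]
}}

```text
time_s: 9.22
ee_pos: [0.4507, -0.0256, 0.2592]
orientation: [[-0.202, 0.979, -0.004], [0.979, 0.202, -0.001], [-0.0, -0.004, -1.0]]
contact_force: [-5.1, -5.6, -1.1]
finger_gap: 0.0163
gripper_force: 78.7
```

{"name": "carry_out", "arguments": {
  "increments": [
    [[0,0.001,0,0],[0,0.001,0,0],[0,0,0,0]]
  ]
}}

```text
time_s: 9.6
ee_pos: [0.453, -0.0256, 0.2593]
orientation: [[-0.202, 0.979, -0.003], [0.979, 0.202, -0.002], [-0.001, -0.003, -1.0]]
contact_force: [-4.6, -7.0, -3.8]
finger_gap: 0.0161
gripper_force: 78.6
```

{"name": "carry_out", "arguments": {
  "increments": [
    [[-0.0008,0,0,0],[-0.0007,0,0,0],[0,0,0,0],[0,0,0,0]]
  ]
}}

```text
time_s: 10.1
ee_pos: [0.4542, -0.0263, 0.2598]
orientation: [[-0.201, 0.98, 0.001], [0.98, 0.201, -0.0], [-0.0, 0.001, -1.0]]
contact_force: [-0.6, -2.9, -3.1]
finger_gap: 0.0162
gripper_force: 78.6
```

```bash
cat >> h.py <<'E'
def gf():
    s=sensors.sense(); a=np.radians(11.6); X=np.array([np.cos(a),np.sin(a)]);Y=np.array([-X[1],X[0]])
    e=np.array(s['ee_pos'])[:2]-[.46,-.0232]; f=np.array(s['contact_force'])[:2]; m=np.array(s['ft_torque'])
    print('t',round(s['time_s'],2),'gauge x,y mm',round(e@X*1e3,2),round(e@Y*1e3,2),'F x,y',round(f@X,2),round(f@Y,2),'M',round(m[:2]@X,3),round(m[:2]@Y,3))
E
python3 -c "
from h import *
gf()"
```

```text
t 10.1 gauge x,y mm -6.27 -1.92 F x,y -1.17 -2.7 M -0.563 0.196
```

{"name": "carry_out", "arguments": {
  "increments": [
    [[-0.0008,0,0,0],[0,0.001,0,0],[0,0.001,0,0],[0,0,0,0]]
  ]
}}

```text
time_s: 10.6
ee_pos: [0.4563, -0.0265, 0.2598]
orientation: [[-0.201, 0.98, 0.0], [0.98, 0.201, 0.0], [0.0, 0.0, -1.0]]
contact_force: [-0.5, 0.7, -2.1]
finger_gap: 0.0159
gripper_force: 78.7
```

```bash
python3 -c "
from h import *
gf()"
```

```text
t 10.6 gauge x,y mm -4.3 -2.49 F x,y -0.3 0.82 M -0.097 -0.075
```

{"name": "carry_out", "arguments": {
  "increments": [
    [[-0.0003,0.001,0,0],[0,0.001,0,0],[0,0,0,0]]
  ]
}}

```text
time_s: 10.98
ee_pos: [0.4582, -0.0265, 0.2597]
orientation: [[-0.201, 0.98, 0.0], [0.98, 0.201, 0.0], [0.0, 0.0, -1.0]]
contact_force: [0.1, -0.6, -3.0]
finger_gap: 0.0158
gripper_force: 78.7
```

```bash
python3 -c "
from h import *
gf()"
```

```text
t 10.97 gauge x,y mm -2.43 -2.85 F x,y -0.01 -0.61 M -0.045 -0.013
```

{"name": "carry_out", "arguments": {
  "increments": [
    [[0,0.001,0,0],[0,0.001,0,0],[0,0.001,0,0],[-0.0005,0,0,0],[-0.0005,0,0,0],[0,0,0,0]]
  ]
}}

```text
time_s: 11.72
ee_pos: [0.4612, -0.0269, 0.2597]
orientation: [[-0.201, 0.98, -0.0], [0.98, 0.201, 0.0], [0.0, -0.0, -1.0]]
contact_force: [-0.8, 0.5, -2.1]
finger_gap: 0.0162
gripper_force: 78.7
```

```bash
python3 -c "
from h import *
gf()"
```

```text
t 11.72 gauge x,y mm 0.46 -3.91 F x,y -0.72 0.68 M 0.016 -0.046
```

{"name": "carry_out", "arguments": {
  "increments": [
    [[-0.0006,0,0,0],[0,0,0,0],[0,0,0,0]]
  ]
}}

```text
time_s: 12.1
ee_pos: [0.4613, -0.0273, 0.2597]
orientation: [[-0.201, 0.98, -0.0], [0.98, 0.201, 0.0], [0.0, -0.0, -1.0]]
contact_force: [0.0, 2.3, -1.4]
finger_gap: 0.0163
gripper_force: 78.8
```

```bash
python3 -c "
from h import *
gf()"
```

```text
t 12.1 gauge x,y mm 0.43 -4.31 F x,y 0.46 2.22 M 0.355 -0.042
```

{"name": "carry_out", "arguments": {
  "increments": [
    [[0.0008,0,0,0],[0.0005,0.002,0,0],[0,0.003,0,0],[0,0.003,0,0],[0,0.003,0,0],[0,0.003,0,0],[0,0.002,0,0],[0,0,0,0]]
  ]
}}

```text
time_s: 13.1
ee_pos: [0.4769, -0.023, 0.2597]
orientation: [[-0.201, 0.98, 0.0], [0.98, 0.201, 0.0], [-0.0, 0.0, -1.0]]
contact_force: [-0.4, -0.4, -2.2]
finger_gap: 0.0165
gripper_force: 78.7
```

```bash
python3 -c "
from h import *
gf()"
```

```text
t 13.1 gauge x,y mm 16.61 -3.2 F x,y -0.48 -0.27 M -0.006 0.011
```

{"name": "carry_out", "arguments": {
  "increments": [
    [[0,0.002,0,0],[0,0.003,0,0],[0,0.003,0,0],[0,0.003,0,0],[0,0.003,0,0],[0,0.002,0,0],[0,0,0,0]]
  ]
}}

```text
time_s: 13.98
ee_pos: [0.4926, -0.0198, 0.2597]
orientation: [[-0.201, 0.98, 0.0], [0.98, 0.201, -0.0], [-0.0, 0.0, -1.0]]
contact_force: [-0.2, 0.1, -1.6]
finger_gap: 0.0164
gripper_force: 78.7
```

```bash
python3 -c "
from h import *
gf()"
```

```text
t 13.97 gauge x,y mm 32.6 -3.19 F x,y -0.13 0.17 M -0.057 0.049
```

{"name": "carry_out", "arguments": {
  "increments": [
    [[0,0.001,0,0],[0,0.001,0,0],[0,0.001,0,0],[0,0,0,0]]
  ]
}}

```text
time_s: 14.48
ee_pos: [0.4955, -0.0192, 0.2597]
orientation: [[-0.201, 0.98, 0.0], [0.98, 0.201, -0.0], [-0.0, 0.0, -1.0]]
contact_force: [0.0, -0.4, -3.0]
finger_gap: 0.016
gripper_force: 78.7
```

{"name": "carry_out", "arguments": {
  "increments": [
    [[0,0.001,0,0],[0,0,0,0],[0,0,0,0]]
  ]
}}

```text
time_s: 14.85
ee_pos: [0.4963, -0.019, 0.2597]
orientation: [[-0.201, 0.98, -0.0], [0.98, 0.201, 0.0], [0.0, -0.0, -1.0]]
contact_force: [0.5, -0.3, -2.5]
finger_gap: 0.0158
gripper_force: 78.7
```

{"name": "carry_out", "arguments": {
  "increments": [
    [[0,0.001,0,0],[0,0,0,0],[0,0,0,0]]
  ]
}}

```text
time_s: 15.22
ee_pos: [0.4974, -0.0188, 0.2597]
orientation: [[-0.201, 0.98, 0.0], [0.98, 0.201, 0.0], [0.0, 0.0, -1.0]]
contact_force: [-0.7, -0.4, -2.1]
finger_gap: 0.0158
gripper_force: 78.7
```

```bash
python3 -c "
from h import *
gf()"
```

```text
t 15.22 gauge x,y mm 37.48 -3.19 F x,y -0.81 -0.21 M -0.005 0.024
```

{"name": "carry_out", "arguments": {
  "increments": [
    [[0,0.001,0,0],[0,0,0,0],[0,0,0,0]]
  ]
}}

```text
time_s: 15.6
ee_pos: [0.4983, -0.0186, 0.2597]
orientation: [[-0.201, 0.98, -0.0], [0.98, 0.201, -0.0], [-0.0, -0.0, -1.0]]
contact_force: [0.4, -1.0, -2.3]
finger_gap: 0.0159
gripper_force: 78.7
```

{"name": "carry_out", "arguments": {
  "increments": [
    [[0,0.001,0,0],[0,0,0,0],[0,0,0,0]]
  ]
}}

```text
time_s: 15.98
ee_pos: [0.4993, -0.0184, 0.2597]
orientation: [[-0.201, 0.98, -0.0], [0.98, 0.201, 0.0], [0.0, -0.0, -1.0]]
contact_force: [0.6, 0.4, -1.9]
finger_gap: 0.0159
gripper_force: 78.7
```

```bash
python3 -c "
from h import *
gf()"
```

```text
t 15.97 gauge x,y mm 39.47 -3.18 F x,y 0.61 0.26 M 0.04 -0.021
```

{"name": "carry_out", "arguments": {
  "increments": [
    [[0,0.0008,0,0],[0,0,0,0],[0,0,0,0]]
  ]
}}

```text
time_s: 16.35
ee_pos: [0.5001, -0.0182, 0.2597]
orientation: [[-0.201, 0.98, 0.0], [0.98, 0.201, 0.0], [-0.0, 0.0, -1.0]]
contact_force: [0.7, -0.6, -2.2]
finger_gap: 0.016
gripper_force: 78.7
```

```bash
python3 -c "
from h import *
gf()"
```

```text
t 16.35 gauge x,y mm 40.3 -3.2 F x,y 0.58 -0.75 M -0.0 -0.098
```

{"name": "carry_out", "arguments": {
  "increments": [
    [[0,0.001,0,0],[0,0,0,0],[0,0,0,0]]
  ]
}}

```text
time_s: 16.73
ee_pos: [0.5009, -0.0181, 0.2596]
orientation: [[-0.201, 0.98, -0.001], [0.98, 0.201, -0.0], [0.0, -0.001, -1.0]]
contact_force: [-2.1, -1.3, -1.9]
finger_gap: 0.0162
gripper_force: 78.7
```

```bash
python3 -c "
from h import *
gf()"
```

```text
t 16.73 gauge x,y mm 41.07 -3.21 F x,y -2.27 -0.86 M -0.193 0.384
```

{"name": "carry_out", "arguments": {
  "increments": [
    [[0,0.0008,0,0],[0,0,0,0],[0,0,0,0]]
  ]
}}

```text
time_s: 17.1
ee_pos: [0.5014, -0.0179, 0.2595]
orientation: [[-0.201, 0.98, -0.002], [0.98, 0.201, -0.0], [0.0, -0.002, -1.0]]
contact_force: [-5.0, -2.7, -0.8]
finger_gap: 0.0155
gripper_force: 78.8
```

```bash
python3 -c "
from h import *
gf()"
```

```text
t 17.1 gauge x,y mm 41.58 -3.15 F x,y -5.45 -1.65 M -0.3 0.983
```

Both anvils bear, with a little more load on the +y one. I'll centre it slightly and press to about 8 N.

{"name": "carry_out", "arguments": {
  "increments": [
    [[-0.0003,0.0004,0,0],[0,0,0,0],[0,0,0,0]]
  ]
}}

```text
time_s: 17.48
ee_pos: [0.5016, -0.018, 0.2595]
orientation: [[-0.201, 0.98, -0.002], [0.98, 0.201, 0.0], [0.001, -0.002, -1.0]]
contact_force: [-4.9, -3.8, -0.2]
finger_gap: 0.0163
gripper_force: 78.9
```

```bash
python3 -c "
from h import *
gf()"
```

```text
t 17.48 gauge x,y mm 41.77 -3.31 F x,y -5.6 -2.78 M -0.139 1.13
```

{"name": "carry_out", "arguments": {
  "increments": [
    [[-0.0002,0.0005,0,0],[0,0,0,0],[0,0,0,0]]
  ]
}}

```text
time_s: 17.85
ee_pos: [0.5018, -0.0181, 0.2594]
orientation: [[-0.201, 0.98, -0.003], [0.98, 0.201, 0.0], [0.001, -0.003, -1.0]]
contact_force: [-6.8, -2.1, -0.0]
finger_gap: 0.0162
gripper_force: 79.0
```

```bash
python3 -c "
from h import *
gf()"
```

```text
t 17.85 gauge x,y mm 42.02 -3.39 F x,y -7.11 -0.64 M -0.09 1.345
```

{"name": "carry_out", "arguments": {
  "increments": [
    [[-0.0001,0.0004,0,0],[0,0,0,0],[0,0,0,0],[0,0,0,0]]
  ]
}}

```text
time_s: 18.35
ee_pos: [0.5021, -0.0181, 0.2593]
orientation: [[-0.201, 0.98, -0.004], [0.98, 0.201, 0.0], [0.001, -0.004, -1.0]]
contact_force: [-7.3, -2.8, 1.5]
finger_gap: 0.016
gripper_force: 79.1
```

```bash
python3 -c "
from h import *
gf()"
```

```text
t 18.35 gauge x,y mm 42.23 -3.45 F x,y -7.7 -1.26 M -0.097 1.425
```

{"name": "carry_out", "arguments": {
  "increments": [
    [[0,0,0,0],[0,0,0,0],[0,0,0,0],[0,0,0,0],[0,0,0,0],[0,0,0,0]]
  ]
}}

```text
time_s: 19.1
ee_pos: [0.5021, -0.0181, 0.2594]
orientation: [[-0.201, 0.98, -0.004], [0.98, 0.201, 0.0], [0.001, -0.004, -1.0]]
contact_force: [-7.4, -1.6, 0.6]
finger_gap: 0.0161
gripper_force: 79.1
```

```bash
python3 -c "
from h import *
gf()"
```

```text
t 19.1 gauge x,y mm 42.25 -3.46 F x,y -7.54 -0.07 M -0.134 1.421
```

{"name": "carry_out", "arguments": {
  "increments": [
    [[-0.0001,0.0004,0,0],[0,0,0,0],[0,0,0,0],[0,0,0,0],[0,0,0,0],[0,0,0,0],[0,0,0,0],[0,0,0,0]]
  ]
}}

```text
time_s: 20.1
ee_pos: [0.5023, -0.0181, 0.2593]
orientation: [[-0.201, 0.979, -0.004], [0.98, 0.201, 0.0], [0.001, -0.004, -1.0]]
contact_force: [-7.8, -3.4, 2.4]
finger_gap: 0.0161
gripper_force: 79.2
```

```bash
python3 -c "
from h import *
gf()"
```

```text
t 20.1 gauge x,y mm 42.44 -3.47 F x,y -8.29 -1.76 M -0.102 1.602
```

{"name": "carry_out", "arguments": {
  "increments": [
    [[0,-0.002,0,0],[0.0003,-0.003,0,0],[0,-0.005,0,0],[0,-0.006,0,0],[0,-0.006,0,0],[0,-0.006,0,0],[0,0,0,0]]
  ]
}}

```text
time_s: 20.98
ee_pos: [0.4757, -0.0236, 0.2597]
orientation: [[-0.201, 0.98, -0.0], [0.98, 0.201, 0.0], [0.0, -0.0, -1.0]]
contact_force: [1.3, -0.2, -2.4]
finger_gap: 0.0161
gripper_force: 78.7
```

```bash
python3 -c "
from h import *
gf()"
```

```text
t 20.98 gauge x,y mm 15.29 -3.54 F x,y 1.21 -0.48 M -0.006 -0.021
```

{"name": "carry_out", "arguments": {
  "increments": [
    [[0,-0.004,0,0],[0,-0.004,0,0],[0,-0.003,0,0],[0,0,0,0]]
  ]
}}

```text
time_s: 21.48
ee_pos: [0.4652, -0.0258, 0.2597]
orientation: [[-0.201, 0.98, -0.0], [0.98, 0.201, 0.0], [0.0, -0.0, -1.0]]
contact_force: [-0.5, 0.6, -2.9]
finger_gap: 0.0163
gripper_force: 78.7
```

```bash
python3 -c "
from h import *
gf()"
```

```text
t 21.48 gauge x,y mm 4.54 -3.57 F x,y -0.33 0.68 M 0.004 0.045
```

Free. I'll centre by 0.3 mm, draw it out, and raise it.

{"name": "carry_out", "arguments": {
  "increments": [
    [[0.0003,-0.003,0,0],[0,-0.004,0,0],[0,-0.005,0,0],[0,-0.006,0,0],[0,-0.008,0,0],[0,-0.01,0,0],[0,-0.012,0,0],[0,-0.012,0,0],[0,0,0,0]]
  ]
}}

```text
time_s: 22.6
ee_pos: [0.4055, -0.0375, 0.2597]
orientation: [[-0.2, 0.98, -0.001], [0.98, 0.2, 0.0], [0.0, -0.001, -1.0]]
contact_force: [0.0, 0.1, -1.5]
finger_gap: 0.0162
gripper_force: 78.7
```

{"name": "carry_out", "arguments": {
  "increments": [
    [[0,0,-0.025,0],[0,0,-0.035,0],[0,0,-0.03,0],[0,0,0,0]]
  ]
}}

```text
time_s: 23.1
ee_pos: [0.4076, -0.0378, 0.3517]
orientation: [[-0.201, 0.98, 0.006], [0.98, 0.201, -0.002], [-0.003, 0.005, -1.0]]
contact_force: [0.2, -0.8, -2.0]
finger_gap: 0.016
gripper_force: 78.8
```

```bash
python3 - <<'E'
from h import *
tool((.457,-.233,.33),-6.5)
a=cams.snapshot('top')
b=cv2.resize(a[215:260,320:400],None,fx=8,fy=8,interpolation=cv2.INTER_CUBIC); H=cv2.cvtColor(b,cv2.COLOR_BGR2HSV)
m=cv2.inRange(H,(100,120,60),(130,255,255)); ho=cv2.morphologyEx(m,cv2.MORPH_CLOSE,np.ones((5,5)))
c=max(cv2.findContours(ho,0,2)[0],key=cv2.contourArea); print(cv2.minAreaRect(c))
s=cams.snapshot('side')
A=cv2.resize(s[235:345,270:370],None,fx=5,fy=5,interpolation=cv2.INTER_CUBIC)
C=np.zeros((600,800,3),np.uint8);C[:550,:500]=A;C[:225,500:740]=cv2.resize(a[215:260,328:376],None,fx=5,fy=5,interpolation=cv2.INTER_CUBIC)
cv2.imwrite('pics/w5.png',C)
E
```

```text
t 23.1 pos [ 0.4076 -0.0378  0.3517] yang 11.59 dtool mm [-201.07    9.08   22.4 ] turn 18.092489783449537 F [ 0.2 -0.8 -2. ] gap 0.016 78.8
((332.89801025390625, 192.25567626953125), (460.7772216796875, 161.64035034179688), 4.643272399902344)
```

View pics/w5.png

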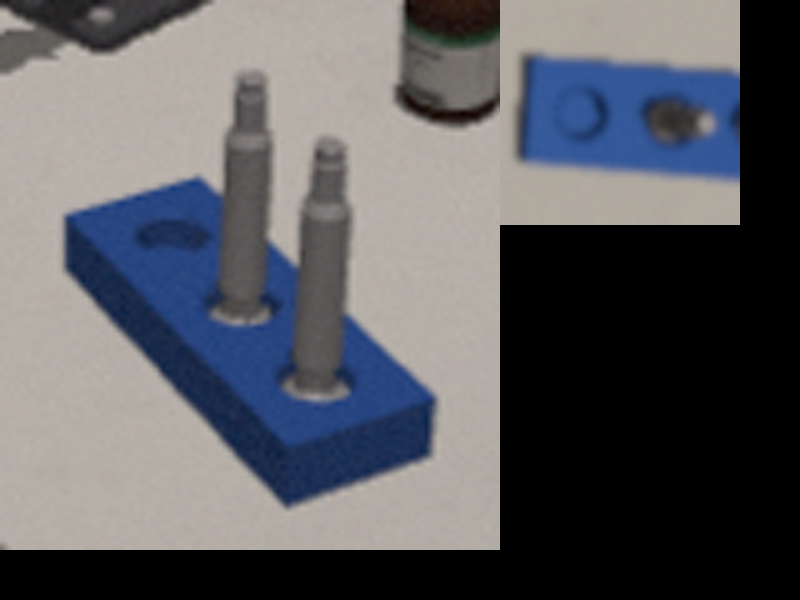

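The side crop shows the empty well's rim centre at about crop (171,234), i.e. pixel (303.8,281.4), and two checked punches in the other wells. The rack-top corners are at crop (66,216), (200,178), (435,398) and (290,447). I'll cross-check both views.

```bash
python3 - <<'E'
from h import *
o=lambda x,y:np.array([(x+.5)/5-.5+270,(y+.5)/5-.5+235])
print('side rim',onz('side',*o(171,234),.028))
C=np.array([onz('side',*o(*p),.028) for p in((66,216),(200,178),(435,398),(290,447))]); print(C)
H=cv2.getPerspectiveTransform(np.float32([[-33,88],[33,88],[33,-88],[-33,-88]]),C.astype(np.float32))
print('side rack well',cv2.perspectiveTransform(np.float32([[[0,55],[0,0]]]),H))
c=onz('top',361.2,238.6,.028); q=onz('top',361.2-10*np.cos(np.radians(4.643)),238.6-10*np.sin(np.radians(4.643)),.028); d=(q-c)/np.linalg.norm(q-c)
print('top',c,d,c+.055*d, np.degrees(np.arctan2(-d[0],d[1])))
print('top rim(eye)',onz('top',328+(581.5-500)/5-.4,215+114/5-.4,.028))
# camera bias check: original punch by side vs grip
E
```

```text
side rim [ 0.45719083 -0.23232491]
[[ 0.42858826 -0.19691845]
 [ 0.49325164 -0.20426966]
 [ 0.4741315  -0.37791284]
 [ 0.41000478 -0.37052265]]
side rack well [[[ 0.4573525  -0.233364  ]
  [ 0.45144635 -0.28775933]]]
top [ 0.45158138 -0.28651849] [0.11100801 0.99381951] [ 0.45768682 -0.23185842] -6.373426236536211
top rim(eye) [ 0.4568363  -0.23386348]
```

{"name": "carry_out", "arguments": {
  "increments": [
    [[-0.04,0.0018,0,0],[-0.04,0.0018,0,0],[-0.04,0.0018,0.005,0],[-0.04,0.0018,0.008,0],[-0.041,0.0018,0.008,0],[0,0,0,9.0],[0,0,0,9.0],[0,0,0,0],[0,0,0,0]]
  ]
}}

```text
time_s: 24.32
ee_pos: [0.4556, -0.2324, 0.3277]
orientation: [[0.109, 0.994, -0.001], [0.994, -0.109, 0.001], [0.001, -0.002, -1.0]]
contact_force: [0.2, -0.1, -1.9]
finger_gap: 0.0163
gripper_force: 78.7
```

```bash
python3 - <<'E'
from h import *
tool((.4573,-.2328,.33),-6.4)
e=sensors.sense()['ee_pos']; zu=e[2]-.2454
s=cams.snapshot('side'); cv2.imwrite('pics/s6f.png',s)
for h in(0,5,60,120): print(h,proj('side',(e[0],e[1],zu+h/1e3)))
cv2.imwrite('pics/s6.png',cv2.resize(s[200:320,250:360],None,fx=5,fy=5,interpolation=cv2.INTER_CUBIC))
E
```

```text
t 24.32 pos [ 0.4556 -0.2324  0.3277] yang -6.23 dtool mm [-0.22  1.76 -2.35] turn 0.16742410257069196 F [ 0.2 -0.1 -1.9] gap 0.0163 78.7
0 [303.85931389 259.1755784 ]
5 [303.92265708 257.05294195]
60 [304.63727695 233.10596087]
120 [305.45613546 205.66593332]
```

View pics/s6.png

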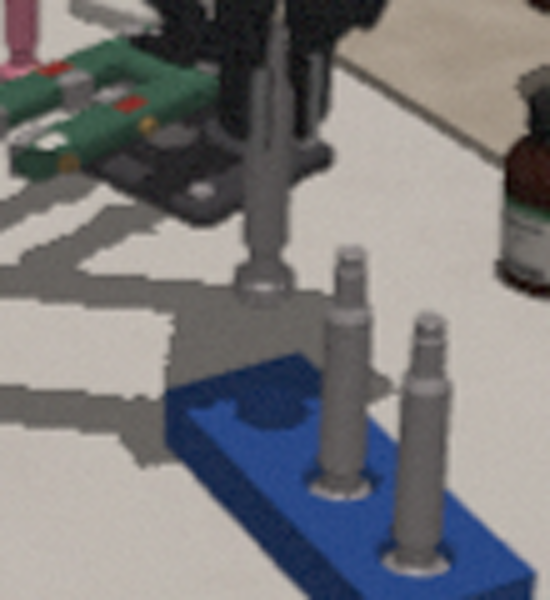

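The picture shows the held punch upright above the well: head centre near crop (264,280), checked punches at (340,485) and (415,560), well at about (272,405). I'll compare barrel columns in this same view to cancel any camera bias.

```bash
python3 - <<'E'
from h import *
s=cv2.imread('pics/s6f.png'); g=cv2.GaussianBlur(s,(3,3),0).astype(int)
e=np.array([.4556,-.2324,.3277]); zu=e[2]-.2454
o=lambda x,y:np.array([(x+.5)/5-.5+250,(y+.5)/5-.5+200])
# barrel columns: edges by steepest gradient, upsampled
def edges(v,u0,w=9):
    x=np.linspace(u0-w,u0+w,20*w+1); r=cv2.remap(s,x[None].astype(np.float32),np.full((1,x.size),v,np.float32),cv2.INTER_CUBIC)[0].astype(float)
    r=cv2.GaussianBlur(r,(1,21),0) if 0 else r
    q=cv2.GaussianBlur(r.mean(1).reshape(1,-1),(21,1),5)[0]; d=np.gradient(q); L=d[:90].argmin(); R=91+d[91:].argmax(); return x[L],x[R],(x[L]+x[R])/2
for v in(238,240,242,244): print('held',v,np.round(edges(v,303),2))
for v in(266,270,275,280,285,290): print('chk1',v,np.round(edges(v,319),2))
for v in(282,290,298,306): print('chk2',v,np.round(edges(v,334.5),2))
def axis(x,y,z0): # column at heights
    return [proj('side',(x,y,z0+h/1e3)).round(2).tolist() for h in(30,60,90)]
d=np.array([.111,.9938]);w=np.array([.4573,-.2328])
print('pred held',axis(e[0],e[1],zu)); print('pred chk1',axis(*(w-.055*d),.012)); print('pred chk2',axis(*(w-.110*d),.012))
# gauge red marks in side
print('red px pred', [proj('side',p).round(1).tolist() for p in((.507,.0144,.0705),(.5177,-.0382,.0705))], 'obs',o(131,103),o(55,68))
E
```

```text
held 238 [296.4 307.6 302. ]
held 240 [296.   307.5  301.75]
held 242 [298.4  307.3  302.85]
held 244 [298.2  307.3  302.75]
chk1 266 [314.2  323.9  319.05]
chk1 270 [314.   323.9  318.95]
chk1 275 [312.  327.  319.5]
chk1 280 [312.7 325.1 318.9]
chk1 285 [313.2  325.7  319.45]
chk1 290 [312.2  323.7  317.95]
chk2 282 [329.4 339.6 334.5]
chk2 290 [327.9 338.9 333.4]
chk2 298 [328.1 339.7 333.9]
chk2 306 [326.7 338.3 332.5]
pred held [[304.26, 246.29], [304.65, 233.09], [305.06, 219.54]]
pred chk1 [[318.01, 289.25], [318.59, 276.46], [319.18, 263.34]]
pred chk2 [[333.06, 303.85], [333.86, 290.71], [334.69, 277.22]]
red px pred [[260.6, 213.4], [276.3, 220.5]] obs [275.8 220.2] [260.6 213.2]
```

The checked punches and gauge marks match my camera estimates. The held punch sits about 3 mm off the TCP along tool x, which agrees with the gauge feel. So the TCP target is about (0.4578, -0.2361).

{"name": "carry_out", "arguments": {
  "increments": [
    [[-0.0034,0.0026,0.005,0],[0,0,0.015,0],[0,0,0.015,0],[0,0,0.01,0],[0,0,0.004,0],[0,0,0,0],[0,0,0,0]]
  ]
}}

```text
time_s: 25.25
ee_pos: [0.4582, -0.2364, 0.2801]
orientation: [[0.112, 0.994, 0.001], [0.994, -0.112, -0.001], [-0.001, 0.001, -1.0]]
contact_force: [-0.9, -0.1, -1.9]
finger_gap: 0.0159
gripper_force: 78.7
```

```bash
python3 - <<'E'
from h import *
tool((.4578,-.2361,.2574),-6.4)
s=cams.snapshot('side')
cv2.imwrite('pics/s7.png',cv2.resize(s[230:330,270:350],None,fx=6,fy=6,interpolation=cv2.INTER_CUBIC))
E
```

```text
t 25.25 pos [ 0.4582 -0.2364  0.2801] yang -6.41 dtool mm [ 0.29 -0.41 22.74] turn -0.0055466751688300064 F [-0.9 -0.1 -1.9] gap 0.0159 78.7
```

View pics/s7.png

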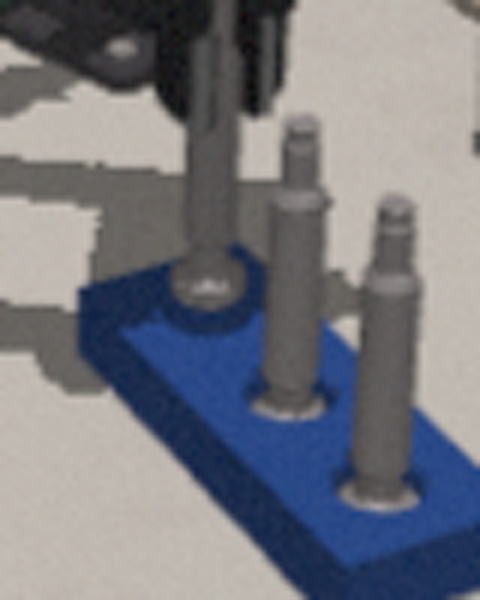

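The head, at crop (208,285), sits centred over the well rim (about 165 to 255). Now I'll lower it by feel.

{"name": "carry_out", "arguments": {
  "increments": [
    [[0.0002,0,0.003,0],[0,0,0.003,0],[0,0,0.002,0],[0,0,0,0]]
  ]
}}

```text
time_s: 25.8
ee_pos: [0.4579, -0.2361, 0.2714]
orientation: [[0.112, 0.994, -0.0], [0.994, -0.112, 0.0], [0.0, -0.0, -1.0]]
contact_force: [0.3, -0.2, -2.4]
finger_gap: 0.0163
gripper_force: 79.0
```

{"name": "carry_out", "arguments": {
  "increments": [
    [[0,0,0.0015,0],[0,0,0.0015,0],[0,0,0,0]]
  ]
}}

```text
time_s: 26.18
ee_pos: [0.458, -0.2361, 0.2686]
orientation: [[0.112, 0.994, -0.0], [0.994, -0.112, 0.0], [0.0, -0.0, -1.0]]
contact_force: [-0.4, -0.5, -2.9]
finger_gap: 0.0161
gripper_force: 79.0
```

```bash
python3 -c "
from h import *
tool((.4578,-.2361,.2574),-6.4);print(sensors.sense()['ft_torque'])"
```

```text
t 26.18 pos [ 0.458  -0.2361  0.2686] yang -6.41 dtool mm [-0.03 -0.17 11.17] turn -0.010756804010810583 F [-0.4 -0.5 -2.9] gap 0.0161 79.0
[-0.11738799  0.10911013  0.01276144]
```

{"name": "carry_out", "arguments": {
  "increments": [
    [[0,0,0.0015,0],[0,0,0.0015,0],[0,0,0.0015,0],[0,0,0,0]]
  ]
}}

```text
time_s: 26.68
ee_pos: [0.458, -0.236, 0.264]
orientation: [[0.112, 0.994, -0.0], [0.994, -0.112, 0.0], [0.0, -0.0, -1.0]]
contact_force: [-0.6, -0.8, -2.4]
finger_gap: 0.016
gripper_force: 79.0
```

{"name": "carry_out", "arguments": {
  "increments": [
    [[0,0,0.0015,0],[0,0,0.0015,0],[0,0,0,0]]
  ]
}}

```text
time_s: 27.05
ee_pos: [0.458, -0.2361, 0.2611]
orientation: [[0.112, 0.994, -0.0], [0.994, -0.112, 0.0], [0.0, -0.0, -1.0]]
contact_force: [1.0, -0.3, -2.5]
finger_gap: 0.0163
gripper_force: 79.0
```

{"name": "carry_out", "arguments": {
  "increments": [
    [[0,0,0.001,0],[0,0,0.001,0],[0,0,0,0]]
  ]
}}

```text
time_s: 27.42
ee_pos: [0.458, -0.2361, 0.2591]
orientation: [[0.112, 0.994, -0.0], [0.994, -0.112, 0.0], [0.0, -0.0, -1.0]]
contact_force: [-0.9, -1.1, -2.1]
finger_gap: 0.0158
gripper_force: 79.0
```

```bash
python3 -c "
from h import *
tool((.4578,-.2361,.2574),-6.4);print(sensors.sense()['ft_torque'])"
```

```text
t 27.43 pos [ 0.458  -0.2361  0.2591] yang -6.41 dtool mm [-0.06 -0.18  1.7 ] turn -0.007782007160926696 F [-0.9 -1.1 -2.1] gap 0.0158 79.0
[-0.16308264  0.05996547 -0.0110136 ]
```

{"name": "carry_out", "arguments": {
  "increments": [
    [[0,0,0.001,0],[0,0,0,0],[0,0,0,0]]
  ]
}}

```text
time_s: 27.8
ee_pos: [0.458, -0.236, 0.2581]
orientation: [[0.112, 0.994, -0.0], [0.994, -0.112, 0.0], [0.0, -0.0, -1.0]]
contact_force: [-0.0, -0.3, -2.5]
finger_gap: 0.0161
gripper_force: 79.0
```

{"name": "carry_out", "arguments": {
  "increments": [
    [[0,0,0.0007,0],[0,0,0,0],[0,0,0,0]]
  ]
}}

```text
time_s: 28.18
ee_pos: [0.458, -0.2362, 0.2578]
orientation: [[0.112, 0.994, 0.0], [0.994, -0.112, -0.0], [-0.0, 0.0, -1.0]]
contact_force: [-1.9, -1.2, 1.8]
finger_gap: 0.016
gripper_force: 79.3
```

{"name": "carry_out", "arguments": {
  "increments": [
    [[0,0,0.0004,0],[0,0,0,0],[0,0,0,0]]
  ]
}}

```text
time_s: 28.55
ee_pos: [0.4581, -0.2363, 0.2577]
orientation: [[0.112, 0.994, 0.001], [0.994, -0.112, -0.001], [-0.001, 0.001, -1.0]]
contact_force: [-2.3, -1.4, 5.3]
finger_gap: 0.0164
gripper_force: 79.7
```

It's on the floor at the expected height, so I'll release.

{"name": "carry_out", "arguments": {
  "increments": [
    [[0,0,0,0],[0,0,0,0],[0,0,0,0]]
  ],
  "claw": -1,
  "grip_force": 20
}}

```text
time_s: 28.92
ee_pos: [0.4581, -0.2363, 0.2578]
orientation: [[0.112, 0.994, 0.001], [0.994, -0.112, -0.001], [-0.001, 0.001, -1.0]]
contact_force: [-2.3, -1.3, 6.2]
finger_gap: 0.0157
gripper_force: 79.7
```

{"name": "carry_out", "arguments": {
  "increments": [
    [[0,0,0,0],[0,0,0,0],[0,0,0,0],[0,0,0,0],[0,0,0,0],[0,0,0,0]]
  ],
  "claw": 0.4
}}

```text
time_s: 29.68
ee_pos: [0.458, -0.2361, 0.2571]
orientation: [[0.112, 0.994, 0.0], [0.994, -0.112, 0.0], [0.0, 0.0, -1.0]]
contact_force: [0.5, -0.3, 1.1]
finger_gap: 0.0595
gripper_force: 0.0
```

{"name": "carry_out", "arguments": {
  "increments": [
    [[0,0,-0.01,0],[0,0,-0.03,0],[0,0,-0.04,0],[0,0,-0.05,0],[0,0,-0.05,0],[0,0,0,0],[0,0,0,0]]
  ]
}}

```text
time_s: 30.55
ee_pos: [0.4577, -0.2358, 0.4372]
orientation: [[0.112, 0.994, 0.0], [0.994, -0.112, -0.0], [-0.0, 0.0, -1.0]]
contact_force: [-0.1, 0.0, -1.1]
finger_gap: 0.0597
gripper_force: 0.0
```

```bash
python3 - <<'E'
from h import *
tool((.4578,-.2361,.2574),-6.4)
s=cams.snapshot('side')
cv2.imwrite('pics/s8.png',cv2.resize(s[170:340,180:380],None,fx=4,fy=3.5,interpolation=cv2.INTER_CUBIC))
E
```

```text
t 30.55 pos [ 0.4577 -0.2358  0.4372] yang -6.41 dtool mm [-2.3000e-01  8.0000e-02  1.7983e+02] turn -0.005963469455195991 F [-0.1  0.  -1.1] gap 0.0597 0.0
```

View pics/s8.png

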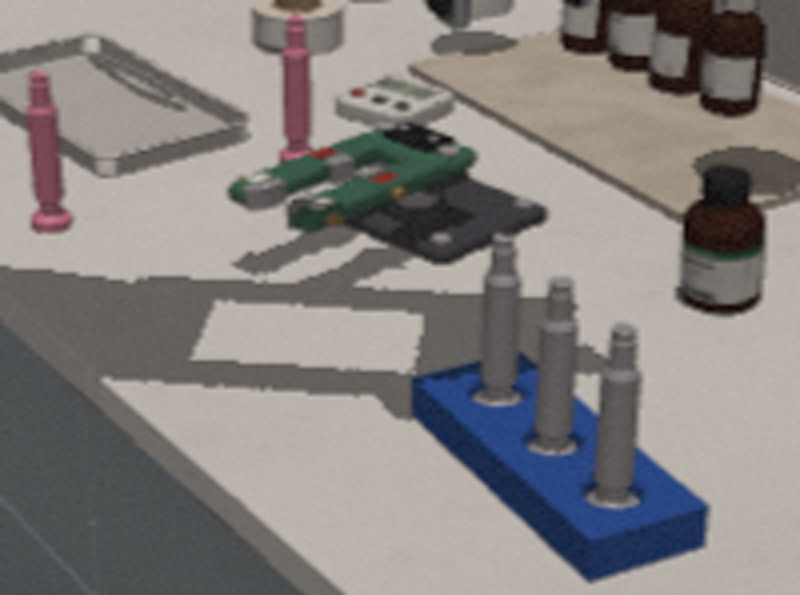

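The picture shows all three punches upright and evenly seated in the rack, with ours at (498,400). Everything else is undisturbed and the gripper is clear, so I'll hand in.

```bash
python3 -c "
from plant import ticket
print(ticket.hand_in())"
```

```text
the job is handed in; nothing more can be done
None
```

The punch passed the go gap and was stopped by the no-go gap, pressed on both anvils at about 8 N for over half a second; it now stands upright in the empty rack well, and the job is handed in (30.6 s; no verdict was returned).

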